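# Hold the long glass cell in the photometer's light path

### The arm

A 7-joint arm with a two-finger parallel gripper is mounted at the origin on the work surface. World frame = base frame: x ahead of the robot, y to its left, z up, the work surface at z = 0. Lengths are in m, angles in rad, forces in N, time in s.
With the tool pointing down it reaches from about 0.425 to 0.875 m from the base axis. Payload 4.7 kg.
Tool frame: the origin (TCP) lies at the very end of the fingers, on their centre line; the grasp point (between the pads) lies 19 mm behind it; x points along the fingers, y is the direction in which the jaws open and shut, and the axes are right-handed (so a half turn about x gives the same grasp; the last joint's range is limited). The gripper opens to 87 mm and grips with 3 to 60 N. Pads are 19 mm wide; open, the fingers measure 117 mm over their backs; the gripper's body (75 mm by 190 mm) begins 51 mm behind the grasp point.
Start: joints at [-1.226, 0.321, -0.07, 1.45, 0.023, 1.371, -0.057], TCP at [0.211, 0.615, 0.183] pointing down, gripper open.
Joint ranges: [-2.86, 2.86], [-0.3, 2.09], [-1.38, 1.24], [0.06, 2.45], [-1.56, 4.7], [0.09, 2.05], [-2.69, 2.69]. Speed limits (rad/s): [2.57, 2.57, 3.14, 3.14, 3.14, 3.14, 3.14].

### API

Orientations are given as a rotation vector (axis times angle).
In Python, from bench import ctrl gives the robot as it stands.
- The arm moves only by the tool step_arm, never from a script. Its argument "increments" is one flat list of numbers, 6 for each row, row after row: the shift along the tool's x, y, z in cm, then the turn, a rotation vector about the tool's x, y, z in rad. In form: [tx, ty, tz, ax, ay, az, tx, ty, tz, ax, ay, az, ...]. A call has 1 to 12 rows; each row shifts and turns the commanded pose from where the row before left it, along the tool's axes as they then stand; what a row does not reach is not made up. A row lasts 1/8 s, in which the tool goes at most 62.5 mm and 10.7 degrees, less where a joint would pass 70% of its speed; a pose out of reach is approached as far as the arm can. A call with a gripper value outside its range is refused whole. "fingers" is the opening in per cent of the stroke, from 0 (shut) to 100 (fully open), set as the call begins (left out, the last holds). The fingers move at their own pace and stop on an object; "force" is the grip in N (left out, the last holds). Time passes only in rows, so rows that do not move let the fingers close. It gives the time, the measured TCP pose, the force and the opening at its end, in the units of the state.
- ctrl.get_state(): the state, without advancing time (a new reading comes with each control period).
- ctrl.get_image(name): name is "scene" or "top" or "wrist"; returns the picture (480x640x3 uint8, red, green, blue); there is no depth.
- ctrl.camera_params(name): a dict with "vertical_fov" (degrees; the focal length in pixels is half the picture's height over the tangent of half this angle, whatever the lens; pixels are square), "cx", "cy" (the principal point, pixels), "R" (3x3) and "t" (3): a world point X has camera coordinates R X + t. Camera axes: x right, y down, z forward; pixel columns grow to the right and rows downward; lengths in m; the calibration is good to about 2 mm. The wrist camera is an equidistant fisheye: a pixel r from the principal point sees the ray r / f radians off the axis. A picture is of the moment at which its call begins: read the wrist's pose just before it. camera_params takes no time and is no camera call; for the wrist camera it gives the pose at the moment of the call.
- ctrl.close_job(): hands the job in, once; it reports no verdict.
Trained networks look in the newest picture that a camera, given by its name, has taken for a name from the list of things; names that differ only in an ending like _2 or _b are one class to them, and where a whole thing is asked for, a point or a joint stands for the part that bears it (a point fixed in the world has none). Each returns a list of dicts, best first, with "score" (0 to 1); they miss things now and then, are a little off and sometimes report something else, mostly with a low value. They report only what shows in the picture. A call takes as long as a camera call.
- ctrl.search_frame(camera, name): "xyz" ([x, y, z] in m, in the coordinates of the camera as it stood for that picture, good to about 4 mm: the middle of the surface that is visible of it).
- ctrl.silhouettes(camera, name): "pixels" (480x640 bool, what is visible of it).
- ctrl.spot_point(camera, name): "xyz" ([x, y, z] in m, in the coordinates of the camera as it stood for that picture, good to about 4 mm: a listed point, or the origin of a listed thing).
The state is a dict: "time": time; "joint_positions": joint angles; "qd": joint speeds; "joint_torque": joint torques, N m; "position": TCP position; "tool_rot": TCP orientation; "ft_force": force on the tool from outside, world axes, zero at the start; "torque": the same for the moment, N m; "grip_width": opening from 0.0 (shut) to 1.0 (fully open).
Only numpy, scipy, OpenCV 4.12 (cv2) and the standard library are available. Lean on these libraries where they do the work, as an engineer would, in place of code of your own. Each camera call takes 0.05 s, during which the arm holds its last target.

### The job

Pick the longest of the glass cells out of the compartmented tray, gripping it only by its two frosted sides (fingers off its clear end windows and its stopper) and leaving the other things in the tray standing where they are. Hold it up, still and upright, in the open light path of the photometer without bumping it: midway between the two housings, the middle of the cell level with the lens openings, its length along the beam so that the light goes in at one window and out at the other. Finish while still holding the cell there; do not put it down or let go.

Things in the scene. Friction and masses are not known exactly. Their poses are not given: they have to be found in the camera images.
- long_cell_center (a point): centre (22.5 mm above the foot) of the longest glass cell: upright, 40 mm long in x, 16 mm wide in y, 45 mm high in z, plus a stopper on top. Its sides (+y, -y) are frosted, its ends (+x, -x) are clear windows. The one to take; 30 to 80 g, loose in any of the tray's compartments, at any yaw. The frosted faces are 34 mm long over the full height; the windows are set back 1.5 mm from them. The cell fits the grip symmetrically either way round.
- long_cell_windows: the two clear end windows, fixed to the longest cell, one at either end of its length (20 mm from its middle). Origin at the centre of the cell's foot, axes as the cell's. Not to be touched by the fingers.
- long_cell_stopper: the white stopper on top of the longest cell, 28 x 10 x 7 mm, from 45 to 52 mm above the foot. Origin at the centre of the cell's foot, axes as the cell's. Not to be touched by the fingers.
- medium_cell_center (a point): centre (22.5 mm above the foot) of the medium glass cell: upright, 25 mm long in x, 16 mm wide in y, 45 mm high in z, plus a stopper on top. Its sides (+y, -y) are frosted, its ends (+x, -x) are clear windows. To be left standing.
- short_cell_center (a point): centre (22.5 mm above the foot) of the short, square glass cell: upright, 16 mm long in x, 16 mm wide in y, 45 mm high in z, plus a stopper on top. Its sides (+y, -y) are frosted, its ends (+x, -x) are clear windows. To be left standing.
- vial_center (a point): centre (22 mm above its foot) of a round amber vial, 22 mm in diameter, 44 mm high with its white cap, z up; stands in the tray. To be left standing.
- tray: fixed grey tray, 172 x 172 mm, 16 mm high, divided into 2 x 2 compartments 80 x 80 mm inside; walls 4 mm, floor 4 mm thick (the cells stand on it, feet 4 mm above the table). Compartment centres are 42 mm from its middle in x and y. Origin at the centre of its underside, z up. One thing stands in each compartment, within 9 mm of its middle.
- photometer: fixed photometer: aluminium base 110 (x) by 330 mm (y), 15 mm thick, with two white housings, 90 x 90 mm, tops 110 mm above the table, lamp at its +y end, detector at -y. Their facing sides are 130 mm apart; black lens snouts (34 mm across) leave 114 mm free between. Origin at the centre of its underside, z up; the beam runs along its y, 80 mm above the table.
- beam_mid (a point): the middle of the light path, midway between the two lens snouts, on the axis of both lens openings, 80 mm above the table (65 mm above the base). Axes as the photometer's: y runs along the beam, z up, x level and across the beam. The centre of the cell belongs here.

How it is judged:
By the outcome, as a careful person would: the job done as asked, in the order asked, and still so for the second after the job is handed in, while the arm keeps its last pose, push and grip.
It also fails if it takes over 40 s, if anything falls off the work surface, if the arm or the gripper's body presses on something with over 40 N, if the wrist force passes 120 N, or if a joint passes its speed limit or range.

## Working session

There is one attempt and no reset: what is moved stays moved. The work goes in short steps, Python scripts to look and compute and a tool call to move; the robot and the scene stay as the last step left them, time stands still between calls to the robot, and variables do not carry over. Pictures are saved under pics/ and viewed, and the job is handed in when it is done.

Besides the shell and the picture viewer there is one more tool, called after "Emit:" as name(argument=value, ...), one argument or row to a line, values as JSON. step_arm: Moves the arm, as the interface text tells. Its arguments: {"type":"object","properties":{"increments":{"type":"array","items":{"type":"number"}},"fingers":{"type":"number"},"force":{"type":"number"}},"required":["increments"]}

```bash
ls; mkdir -p pics; python3 - <<'E'
from bench import ctrl
import cv2
s=ctrl.get_state()
for k,v in s.items(): print(k,v)
for n in ["scene","top","wrist"]:
    cv2.imwrite(f"pics/{n}0.png",ctrl.get_image(n)[:,:,::-1])
    print(n,ctrl.camera_params(n))
E
```

```text
pics
time 0.0
joint_positions [-1.22591116  0.32185167 -0.07006286  1.45170318  0.02259354  1.37076731
 -0.05688835]
qd [-1.48498453e-03  2.14707187e-03 -2.90626099e-03 -5.35456354e-04
  1.49685401e-03  2.44747903e-03 -1.74378620e-05]
joint_torque [ 1.11943359e-04 -4.91263354e+01 -4.03730907e-01 -3.12529171e+01
 -6.39391621e-02  4.33408341e-02  1.49765729e-04]
position [0.21096636 0.61414109 0.18212863]
tool_rot [ 0.25805375  1.55538834 -0.2610971 ]
ft_force [0.77272769 0.36411057 0.16715514]
torque [-0.03408333  0.02985068 -0.02617911]
grip_width 0.9987348882873083
scene {'vertical_fov': 49.998534490142134, 'cx': 328.7413757308608, 'cy': 236.19851546475493, 'R': array([[-0.35226489,  0.93581091, -0.01293805],
       [ 0.65907214,  0.2382304 , -0.71335138],
       [-0.66447976, -0.25981575, -0.7006871 ]]), 't': array([ 0.20223661, -0.30091088,  1.28645394])}
top {'vertical_fov': 56.70407383774099, 'cx': 329.10712055962694, 'cy': 235.68923383585383, 'R': array([[ 0.01801186, -0.99961231, -0.02123213],
       [-0.99434852, -0.01568678, -0.10499973],
       [ 0.10462596,  0.02300338, -0.99424557]]), 't': array([0.00306174, 0.54781651, 0.75946145])}
wrist {'vertical_fov': 65.70646984690485, 'cx': 323.58890759959087, 'cy': 242.43579103968855, 'R': array([[ 0.32495406,  0.94572898, -0.00124862],
       [ 0.90904026, -0.31198303,  0.27624697],
       [ 0.26086522, -0.09090262, -0.96108587]]), 't': array([-0.6489214 , -0.03341668,  0.39059532])}
```

View pics/scene0.png

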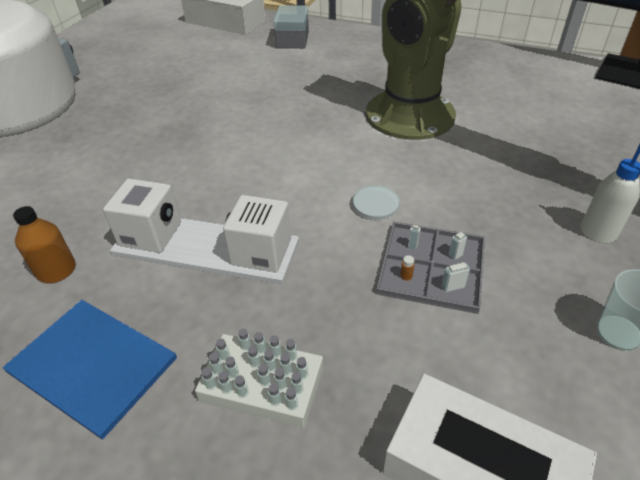

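View pics/top0.png

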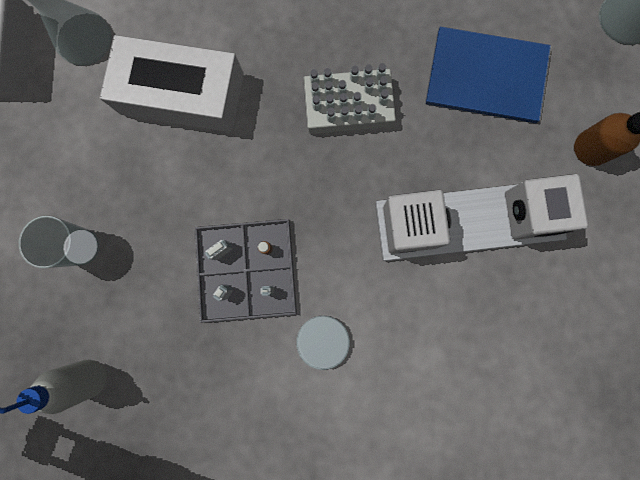

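View pics/wrist0.png

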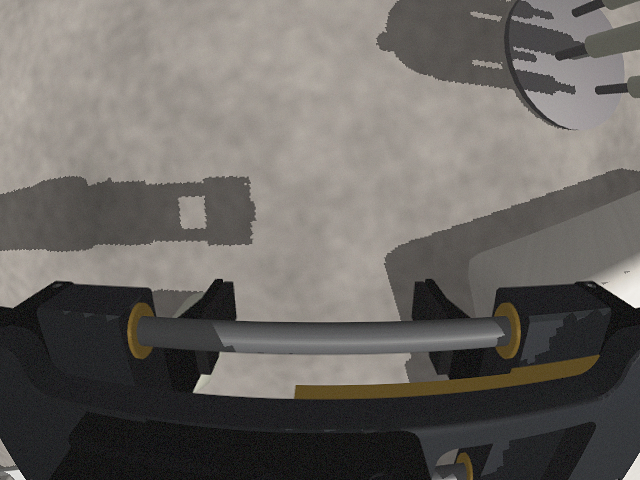

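The tray is at about (247,270) in the top view. The long cell stands in the upper-left compartment at (217,249), the vial is at (264,247), and the photometer is at about (480,220). Next I'll measure these.

```bash
cat > h.py <<'E'
from bench import ctrl
import numpy as np, cv2
from scipy.spatial.transform import Rotation as Ro
def K(p):
    f=240/np.tan(np.radians(p['vertical_fov'])/2); return f
def w(p,X): return p['R'].T@(np.array(X)-p['t'])
def proj(p,X,fish=False):
    c=np.asarray(X)@p['R'].T+p['t']; f=K(p)
    if fish:
        r=np.hypot(c[...,0],c[...,1]); th=np.arctan2(r,c[...,2]); s=f*th/np.maximum(r,1e-9)
        return np.stack([p['cx']+c[...,0]*s,p['cy']+c[...,1]*s],-1)
    return np.stack([p['cx']+f*c[...,0]/c[...,2],p['cy']+f*c[...,1]/c[...,2]],-1)
def ray(p,uv,fish=False):
    uv=np.atleast_2d(np.asarray(uv,float)); f=K(p)
    d=(uv-[p['cx'],p['cy']])/f
    if fish:
        th=np.hypot(d[:,0],d[:,1]); k=np.sin(th)/np.maximum(th,1e-9)
        c=np.c_[d*k[:,None],np.cos(th)]
    else: c=np.c_[d,np.ones(len(d))]
    return -p['R'].T@p['t'], c@p['R']
def atz(p,uv,z,fish=False):
    o,d=ray(p,uv,fish); return o+d*((z-o[2])/d[:,2])[:,None]
E
python3 - <<'E'
from h import *
for cam in ["top","scene"]:
    p=ctrl.camera_params(cam)
    for n in ["long_cell_center","tray","photometer","beam_mid","vial_center","medium_cell_center","short_cell_center"]:
        for r in ctrl.spot_point(cam,n)[:2]:
            print(cam,n,round(r['score'],2),w(p,r['xyz']).round(4))
    for n in ["long_cell_center","photometer","tray"]:
        for i,r in enumerate(ctrl.silhouettes(cam,n)[:1]):
            m=r['pixels']; print(n,m.sum()); cv2.imwrite(f"pics/sil_{cam}_{n}.png",m.astype(np.uint8)*255)
print(ctrl.get_state()['time'])
for cam,b in [("top",(185,210,120,120)),("scene",(370,215,120,100)),("top",(370,165,220,105)),("scene",(100,170,210,115))]:
    im=cv2.imread(f"pics/{cam}0.png"); x,y,ww,h=b
    cv2.imwrite(f"pics/crop_{cam}_{x}.png",cv2.resize(im[y:y+h,x:x+ww],None,fx=min(780/ww,590/h),fy=min(780/ww,590/h),interpolation=cv2.INTER_CUBIC))
E
```

```text
top long_cell_center 0.56 [0.5176 0.2063 0.0246]
top long_cell_center 0.23 [ 0.5829 -0.2434  0.0821]
top tray 0.92 [0.4844 0.1602 0.004 ]
top tray 0.72 [0.5182 0.2098 0.0009]
top photometer 0.81 [ 0.5788 -0.2415 -0.0012]
top photometer 0.32 [0.5209 0.211  0.0042]
top beam_mid 0.89 [ 0.5834 -0.2458  0.0805]
top beam_mid 0.19 [0.4841 0.1599 0.0045]
top vial_center 0.64 [0.526  0.126  0.0276]
top medium_cell_center 0.71 [0.4433 0.199  0.0273]
top short_cell_center 0.45 [0.4499 0.1173 0.0277]
long_cell_center 340
photometer 12767
tray 8609
scene long_cell_center 0.9 [0.5217 0.2089 0.027 ]
scene long_cell_center 0.42 [ 0.5767 -0.2426  0.0829]
scene tray 0.84 [ 0.4846  0.161  -0.0022]
scene photometer 0.94 [ 5.813e-01 -2.435e-01 -2.000e-04]
scene beam_mid 0.74 [ 0.5765 -0.241   0.0791]
scene vial_center 0.61 [0.524  0.1262 0.0259]
scene medium_cell_center 0.57 [0.4438 0.1994 0.0247]
scene short_cell_center 0.79 [0.4448 0.1168 0.0316]
long_cell_center 610
photometer 12786
tray 6093
1.15
```

View pics/crop_top_185.png

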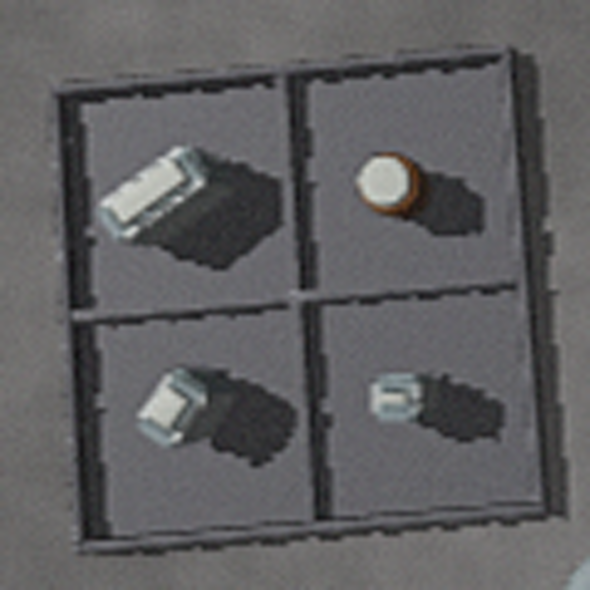

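View pics/crop_scene_370.png

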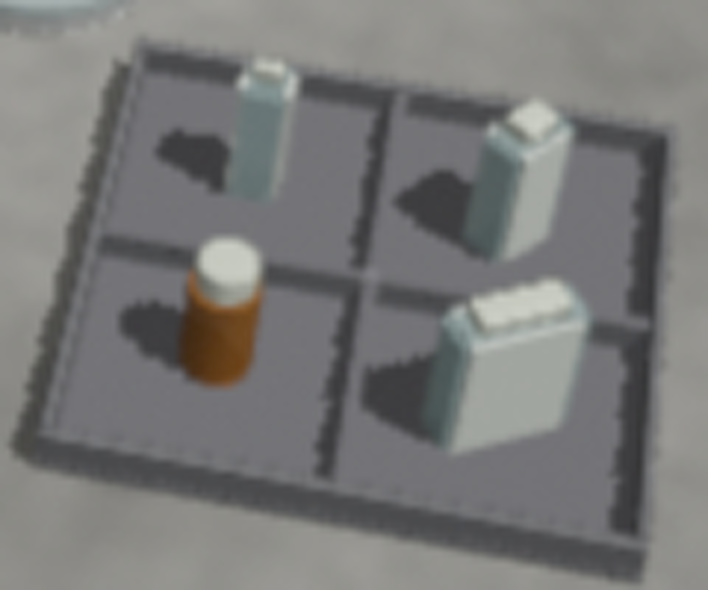

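View pics/crop_top_370.png

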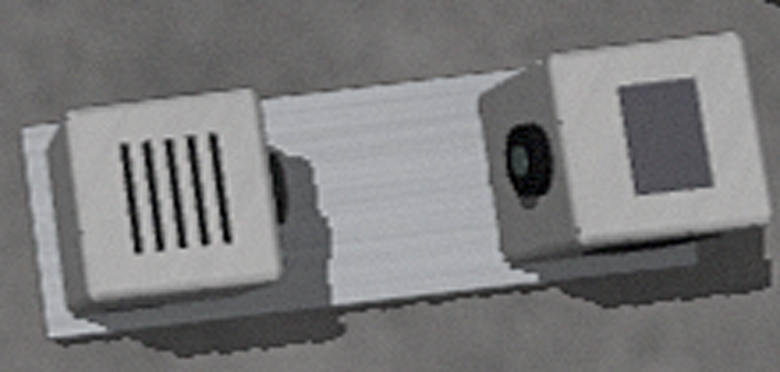

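View pics/crop_scene_100.png

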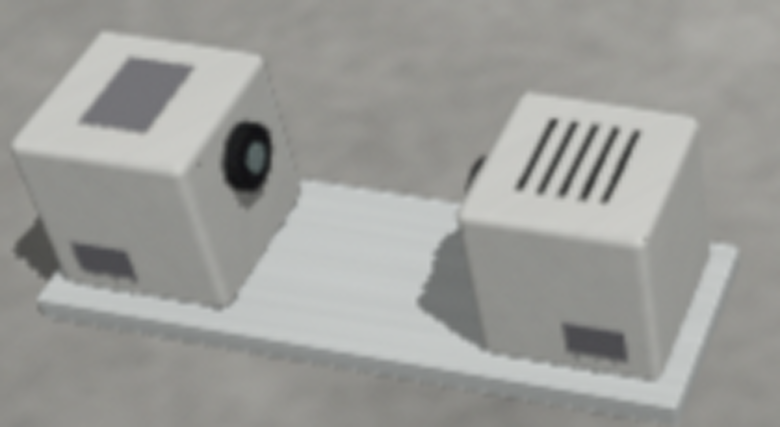

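Top view: the long cell lies at a slant in the upper-left compartment, long axis running from lower-left to upper-right. The scene view confirms it at (455,275). The photometer's housing corners are clear in both views, so I'll fit poses to the cell silhouettes and those corners.

```bash
cat >> h.py <<'E'
def boxpts(lx,ly,z0,z1): return np.array([[sx*lx/2,sy*ly/2,z] for sx in(-1,1) for sy in (-1,1) for z in (z0,z1)])
# body: frosted slab 34 x16, windows to 40 x 13
CELL=[np.r_[boxpts(34,16,0,45),boxpts(40,13,0,45)]/1000, boxpts(28,10,45,52)/1000]
def cellmask(p,x,y,z,yaw,fish=False,S=4):
    R=Ro.from_euler('z',yaw).as_matrix(); m=np.zeros((480*S,640*S),np.uint8)
    for c in CELL:
        uv=proj(p,c@R.T+[x,y,z],fish); uv=(uv+0.5)*S-0.5
        cv2.fillConvexPoly(m,cv2.convexHull(uv.astype(np.float32)).round().astype(np.int32),1)
    return cv2.resize(m.astype(np.float32),(640,480),interpolation=cv2.INTER_AREA)
E
cat > fit.py <<'E'
from h import *
from scipy.optimize import minimize, least_squares
P={c:ctrl.camera_params(c) for c in("top","scene")}
M={c:(cv2.imread(f"pics/sil_{c}_long_cell_center.png",0)>0).astype(np.float32) for c in P}
def cost(v,cams):
    s=0
    for c in cams:
        m=cellmask(P[c],v[0],v[1],.004,v[2]); s+=np.abs(m-M[c]).sum()/M[c].sum()
    return s
for cams in (["top"],["scene"],["top","scene"]):
    best=min((minimize(cost,[.52,.208,y0],args=(cams,),method='Nelder-Mead',options=dict(initial_simplex=[[.52,.208,y0],[.525,.208,y0],[.52,.213,y0],[.52,.208,y0+.2]])) for y0 in np.arange(0,3.1,.4)),key=lambda r:r.fun)
    print(cams,best.x.round(4),np.degrees(best.x[2]).round(1),best.fun.round(3))
# photometer
top=np.array([[66,112],[252,92],[282,278],[93,302],[548,56],[742,34],[770,220],[580,248]])/(780/220)+[370,165]-.0
topX=[[45,155],[45,65],[-45,65],[-45,155],[45,-65],[45,-155],[-45,-155],[-45,-65]]
sc=np.array([[103,32],[262,55],[180,176],[14,148],[527,95],[697,120],[645,245],[460,214]])/(780/210)+[100,170]
scX=[[-45,-155],[-45,-65],[45,-65],[45,-155],[-45,65],[-45,155],[45,155],[45,65]]
def res(v,w=("top","scene")):
    R=Ro.from_euler('z',v[2]).as_matrix(); o=[]
    for c,uv,X in (("top",top,topX),("scene",sc,scX)):
        if c in w:
            X=np.c_[np.array(X),np.full(8,110)]/1000@R.T+[v[0],v[1],0]
            o.append((proj(P[c],X)-uv).ravel())
    return np.concatenate(o)
for w_ in (("top",),("scene",),("top","scene")):
    r=least_squares(res,[.58,-.243,0],args=(w_,)); print(w_,r.x.round(4),np.degrees(r.x[2]).round(2),np.sqrt(np.mean(r.fun**2)))
# tray
tr=np.array([[55,92],[512,48],[80,548]])/(590/120)+[185,210]
print(atz(P["top"],tr,.016))
E
python3 fit.py
```

```text
['top'] [0.5196 0.2074 2.2182] 127.1 0.076
['scene'] [0.5166 0.2069 2.2303] 127.8 0.057
['top', 'scene'] [0.5195 0.207  2.2015] 126.1 0.188
('top',) [ 0.5807 -0.2399  0.1331] 7.63 1.5328748614729253
('scene',) [ 0.5821 -0.2391  0.1332] 7.63 1.3563193248206646
('top', 'scene') [ 0.5811 -0.2397  0.1331] 7.63 1.470034123472156
[[0.55797342 0.25428366 0.016     ]
 [0.57691258 0.08557277 0.016     ]
 [0.39228213 0.23696027 0.016     ]]
```

```bash
cat > ov.py <<'E'
from h import *
def draw(name,src,v,cam,p,b,fish=False,extra=None):
    im=cv2.imread(src); x,y,ww,h=b; s=min(780/ww,590/h)
    im=cv2.resize(im[y:y+h,x:x+ww],None,fx=s,fy=s,interpolation=cv2.INTER_CUBIC)
    R=Ro.from_euler('z',v[2]).as_matrix()
    L=[]
    for cy in (110,-110):
        for z in (110,15):
            L.append([[sx*45,cy+sy*45,z] for sx,sy in((-1,-1),(1,-1),(1,1),(-1,1),(-1,-1))])
    L.append([[sx*55,sy*165,15] for sx,sy in((-1,-1),(1,-1),(1,1),(-1,1),(-1,-1))])
    a=np.linspace(0,2*np.pi,40)
    for sy in(-1,1): L.append(np.c_[17*np.cos(a),np.full(40,sy*57),80+17*np.sin(a)])
    for l in L:
        l=np.array(l,float); l=np.concatenate([np.linspace(l[i],l[i+1],12) for i in range(len(l)-1)])
        uv=proj(p,l/1000@R.T+[v[0],v[1],0],fish)
        uv=((uv+.5-[x,y])*s-.5)
        cv2.polylines(im,[uv.round().astype(np.int32)],False,(0,0,255),1)
    cv2.imwrite(name,im)
if __name__=="__main__":
    v=[.5811,-.2397,.1331]
    draw("pics/ovt.png","pics/top0.png",v,"top",ctrl.camera_params("top"),(370,165,220,105))
    draw("pics/ovs.png","pics/scene0.png",v,"scene",ctrl.camera_params("scene"),(100,170,210,115))
E
python3 ov.py
```

```text
(no output)
```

View pics/ovt.png

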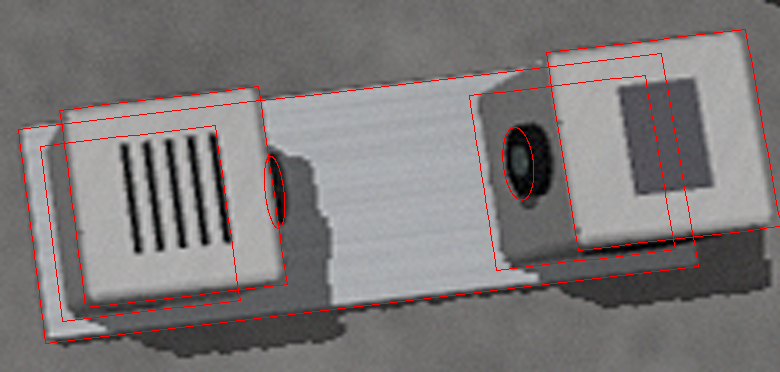

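View pics/ovs.png

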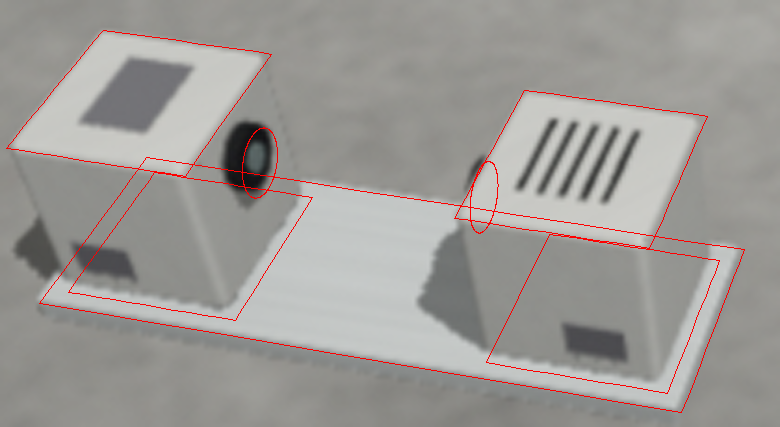

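The base outlines fit, and the housing corners agree within about 1–2 mm. Both views put the long cell at about (0.519, 0.207) with yaw about 127°. Next I'll write a planner for the tool-frame increments.

```bash
cat > plan.py <<'E'
import sys
from h import *
def plan(pos,az,s=None):
    s=s or ctrl.get_state(); R=Ro.from_rotvec(s['tool_rot']).as_matrix()
    a=np.radians(az); x=np.array([0,0,-1.]); best=None
    for k in (0,np.pi):
        y=np.array([np.cos(a+k),np.sin(a+k),0]); Rt=np.c_[x,y,np.cross(x,y)]
        rv=Ro.from_matrix(R.T@Rt).as_rotvec()
        if best is None or np.linalg.norm(rv)<np.linalg.norm(best): best=rv;BR=Rt
    d=np.array(pos)-s['position']
    print("t",s['time'],"pos",s['position'].round(4),"tool y az",np.degrees(np.arctan2(R[1,1],R[0,1])).round(2),"tool x",R[:,0].round(4),"q",s['joint_positions'].round(2))
    print("shift tool cm",(R.T@d*100).round(2),"| in target axes",(BR.T@d*100).round(2),"turn rv",best.round(4),"deg",np.degrees(np.linalg.norm(best)).round(1))
if __name__=="__main__":
    v=list(map(float,sys.argv[1:])); plan(v[:3],v[3])
E
python3 plan.py .519 .207 .15 37; python3 plan.py .519 .207 .35 37; python3 -c "
from h import *
p=ctrl.camera_params('wrist');print(-p['R'].T@p['t'],p['R'][2])
p=ctrl.camera_params('top')
print(atz(p,[[40,245],[30,400],[170,80],[480,220]],0.1))"
```

```text
t 1.15 pos [0.2111 0.6148 0.1833] tool y az 71.05 tool x [ 1.e-04  1.e-04 -1.e+00] q [-1.23  0.32 -0.07  1.45  0.02  1.37 -0.06]
shift tool cm [  3.33 -28.57  42.36] | in target axes [3.33e+00 5.00e-02 5.11e+01] turn rv [ 5.943e-01 -0.000e+00 -1.000e-04] deg 34.0
t 1.15 pos [0.2111 0.6148 0.1833] tool y az 71.05 tool x [ 1.e-04  1.e-04 -1.e+00] q [-1.23  0.32 -0.07  1.45  0.02  1.37 -0.06]
shift tool cm [-16.67 -28.57  42.36] | in target axes [-1.667e+01  5.000e-02  5.110e+01] turn rv [ 5.943e-01 -0.000e+00 -1.000e-04] deg 34.0
[0.13940167 0.6389658  0.38469374] [ 0.261304   -0.08948829 -0.96109941]
[[ 0.51749889  0.48189043  0.1       ]
 [ 0.27294302  0.47649941  0.1       ]
 [ 0.80001833  0.28385736  0.1       ]
 [ 0.56935852 -0.23123076  0.1       ]]
```

Emit:
step_arm(
  increments=[-5.5, 0, 0, 0.1486, 0, 0, -5.5, 0, 0, 0.1486, 0, 0, -5.5, 0, 0, 0.1486, 0, 0, 0, 0, 0, 0.1486, 0, 0, 0, 0, 5.1, 0, 0, 0, 0, 0, 5.1, 0, 0, 0, 0, 0, 5.1, 0, 0, 0, 0, 0, 5.1, 0, 0, 0, 0, 0, 5.1, 0, 0, 0, 0, 0, 5.1, 0, 0, 0, 0, 0, 5.1, 0, 0, 0, 0, 0, 5.1, 0, 0, 0],
  fingers=48,
  force=15,
)

```text
time: 2.65
position: [0.4574, 0.2875, 0.3485]
tool_rot: [0.722, 1.447, -0.721]
ft_force: [0.2, 0.0, 0.5]
grip_width: 0.479
```

```bash
python3 plan.py .519 .207 .13 37
```

```text
t 2.65 pos [0.4574 0.2875 0.3485] tool y az 37.0 tool x [ 5.e-04  6.e-04 -1.e+00] q [-0.88  0.05  0.28  1.44 -0.01  1.65  0.05]
shift tool cm [21.85  0.06 10.14] | in target axes [21.85  0.08 10.13] turn rv [ 0.     -0.0002 -0.0008] deg 0.0
```

Emit:
step_arm(
  increments=[4.5, 0, 0, 0, 0, 0, 4.5, 0, 0, 0, 0, 0, 4.5, 0, 0, 0, 0, 0, 4.5, 0, 0, 0, 0, 0, 0, 0, 0, 0, 0, 0, 0, 0, 0, 0, 0, 0],
)

```text
time: 3.4
position: [0.4576, 0.2896, 0.1703]
tool_rot: [0.724, 1.446, -0.72]
ft_force: [0.6, 0.3, 0.0]
grip_width: 0.481
```

```bash
python3 - <<'E'
from h import *
p=ctrl.camera_params('wrist'); im=ctrl.get_image('wrist')
cv2.imwrite('pics/w1.png',im[:,:,::-1]); np.save('w1p.npy',p,allow_pickle=True)
for r in ctrl.spot_point('wrist','long_cell_center')[:2]: print(r['score'],w(p,r['xyz']).round(4))
r=ctrl.silhouettes('wrist','long_cell_center')
for k in r[:2]: print(k['score'],k['pixels'].sum())
cv2.imwrite('pics/w1s.png',r[0]['pixels'].astype(np.uint8)*255)
E
python3 plan.py .519 .207 .13 37
```

```text
0.81 [0.5207 0.2074 0.0283]
0.92 496
t 3.55 pos [0.458  0.2898 0.1707] tool y az 36.99 tool x [ 0.0032  0.0026 -1.    ] q [-0.87  0.09  0.27  1.75 -0.03  1.3   0.06]
shift tool cm [ 4.07 -0.12 10.29] | in target axes [ 4.07 -0.11 10.29] turn rv [-0.0002 -0.0002 -0.0041] deg 0.2
```

View pics/w1.png

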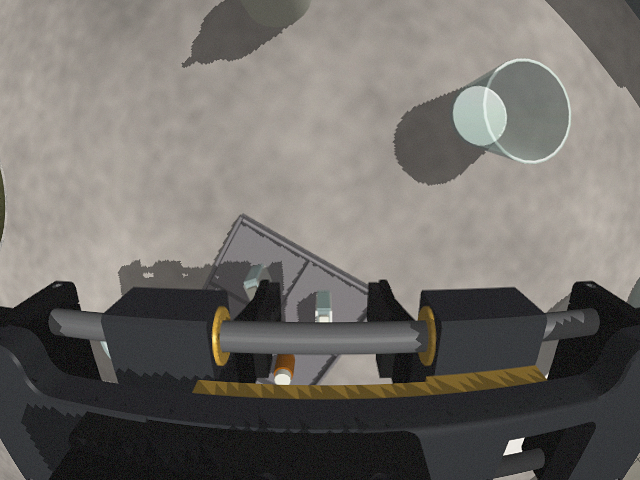

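The wrist view shows the cell at (323,308), half hidden by the gripper rod, with its length along the image vertical as planned. The camera looks behind the fingers, so I'll pass beyond the cell to get a clear view.

Emit:
step_arm(
  increments=[0, 0, 5.5, 0, 0, 0, 0, 0, 5.5, 0, 0, 0, 0, 0, 5.5, 0, 0, 0, 0, 0, 0, 0, 0, 0, 0, 0, 0, 0, 0, 0],
)

```text
time: 4.18
position: [0.5563, 0.1579, 0.1693]
tool_rot: [0.723, 1.447, -0.72]
ft_force: [-0.3, 0.7, 0.9]
grip_width: 0.482
```

```bash
cat > look.py <<'E'
from h import *
import sys
from scipy.optimize import minimize
tag=sys.argv[1]
p=ctrl.camera_params('wrist'); im=ctrl.get_image('wrist')
cv2.imwrite(f'pics/{tag}.png',im[:,:,::-1])
for r in ctrl.spot_point('wrist','long_cell_center')[:2]: print(r['score'],w(p,r['xyz']).round(4))
r=ctrl.silhouettes('wrist','long_cell_center')
M=r[0]['pixels'].astype(np.float32); print(r[0]['score'],M.sum())
cv2.imwrite(f'pics/{tag}s.png',M*255)
def cost(v): return np.abs(cellmask(p,v[0],v[1],.004,v[2],True,S=3)-M).sum()/M.sum()
i=[.519,.207,2.217]
b=minimize(cost,i,method='Nelder-Mead',options=dict(initial_simplex=[i,[.524,.207,2.217],[.519,.212,2.217],[.519,.207,2.3]]))
print(b.x.round(4),np.degrees(b.x[2]),b.fun)
E
python3 look.py w2;  python3 plan.py .519 .207 .13 37
```

```text
0.72 [0.52   0.2053 0.0268]
0.59 874.0
[0.5194 0.2074 2.215 ] 126.90791253288599 0.039028726518154144
t 4.325 pos [0.5554 0.159  0.1687] tool y az 37.16 tool x [ 3.e-04  1.e-03 -1.e+00] q [-0.68  0.18  0.41  1.67 -0.07  1.31  0.39]
shift tool cm [ 3.87 -0.01 -6.02] | in target axes [ 3.87 -0.02 -6.02] turn rv [ 0.0028 -0.0006 -0.0009] deg 0.2[ WARN:0@5.647] global loadsave.cpp:1063 imwrite_ Unsupported depth image for selected encoder is fallbacked to CV_8U.
```

View pics/w2.png

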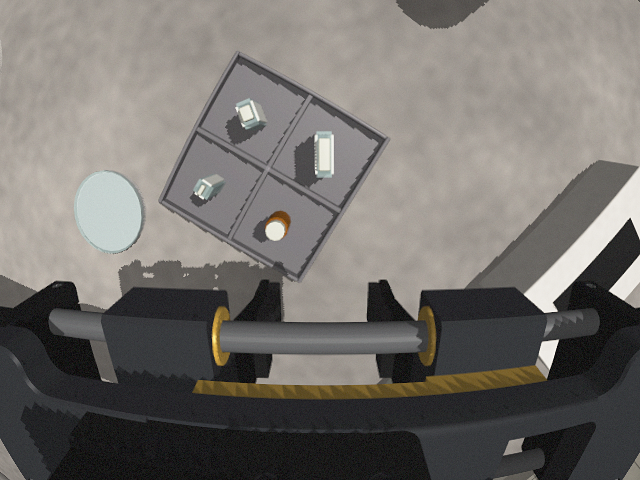

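The wrist fit gives (0.5194, 0.2074) and yaw 126.9°, which agrees with the other two cameras. In the picture the cell is at (323,154), upright in the image and aligned with the jaws. Next I'll move above it.

```bash
python3 plan.py .5194 .2074 .08 36.9
```

```text
t 4.325 pos [0.5554 0.159  0.1687] tool y az 37.16 tool x [ 3.e-04  1.e-03 -1.e+00] q [-0.68  0.18  0.41  1.67 -0.07  1.31  0.39]
shift tool cm [ 8.87  0.05 -6.02] | in target axes [ 8.87  0.03 -6.03] turn rv [ 0.0045 -0.0006 -0.0009] deg 0.3
```

Emit:
step_arm(
  increments=[0, 0, -3.0, -0.002, 0, 0, 0, 0, -3.05, -0.001, 0, 0, 3.0, 0, 0, 0, 0, 0, 3.0, 0, 0, 0, 0, 0, 2.8, 0, 0, 0, 0, 0, 0, 0, 0, 0, 0, 0, 0, 0, 0, 0, 0, 0],
  fingers=38,
)

```text
time: 5.2
position: [0.5199, 0.2064, 0.0815]
tool_rot: [0.72, 1.448, -0.717]
ft_force: [0.0, -0.1, 1.1]
grip_width: 0.378
```

```bash
python3 plan.py .5194 .2074 .016 36.9
```

```text
t 5.2 pos [0.5199 0.2064 0.0815] tool y az 37.23 tool x [ 0.0015  0.001  -1.    ] q [-0.75  0.21  0.36  1.82 -0.08  1.13  0.29]
shift tool cm [ 6.55  0.01 -0.11] | in target axes [ 6.55  0.02 -0.11] turn rv [ 0.0057  0.0001 -0.0018] deg 0.3
```

Emit:
step_arm(
  increments=[1.6, 0, -0.1, 0.005, 0, 0, 1.6, 0, 0, 0, 0, 0, 1.6, 0, 0, 0, 0, 0, 1.7, 0, 0, 0, 0, 0, 0, 0, 0, 0, 0, 0, 0, 0, 0, 0, 0, 0],
)

```text
time: 5.95
position: [0.5192, 0.2062, 0.0154]
tool_rot: [0.724, 1.447, -0.723]
ft_force: [0.6, -0.1, 0.6]
grip_width: 0.38
```

```bash
python3 plan.py .5194 .2074 .016 36.9; python3 - <<'E'
from h import *
for c,b in (("top",(185,210,120,120)),("scene",(370,195,120,120))):
    im=ctrl.get_image(c)[:,:,::-1]; x,y,a,h=b
    cv2.imwrite(f"pics/pre_{c}.png",cv2.resize(im[y:y+h,x:x+a],None,fx=4.5,fy=4.5,interpolation=cv2.INTER_CUBIC))
E
```

```text
t 5.95 pos [0.5192 0.2062 0.0154] tool y az 36.87 tool x [ 3.e-04  1.e-04 -1.e+00] q [-0.73  0.28  0.35  1.88 -0.11  1.    0.31]
shift tool cm [-0.06  0.09 -0.08] | in target axes [-0.06  0.09 -0.08] turn rv [-0.0006  0.0001 -0.0003] deg 0.0
```

View pics/pre_scene.png

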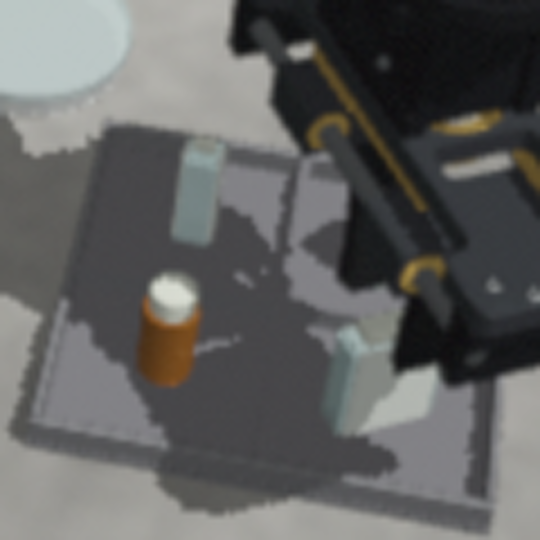

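```bash
python3 - <<'E'
from h import *
p=ctrl.camera_params('scene')
for s in(-1,1):
  for d in (.0165,.0315):
    for e in (-.0095,.0095):
      for z in(.0154,.034):
        X=np.array([.5192,.2062,z])+s*d*np.array([.8,.6,0])+e*np.array([.6,-.8,0]); print(s,d,e,z,((proj(p,X)-[370,195])*4.5).round())
E
```

```text
-1 0.0165 -0.0095 0.0154 [378. 358.]
-1 0.0165 -0.0095 0.034 [386. 326.]
-1 0.0165 0.0095 0.0154 [333. 369.]
-1 0.0165 0.0095 0.034 [340. 337.]
-1 0.0315 -0.0095 0.0154 [361. 330.]
-1 0.0315 -0.0095 0.034 [368. 298.]
-1 0.0315 0.0095 0.0154 [316. 341.]
-1 0.0315 0.0095 0.034 [323. 309.]
1 0.0165 -0.0095 0.0154 [417. 422.]
1 0.0165 -0.0095 0.034 [426. 389.]
1 0.0165 0.0095 0.0154 [371. 433.]
1 0.0165 0.0095 0.034 [379. 401.]
1 0.0315 -0.0095 0.0154 [436. 452.]
1 0.0315 -0.0095 0.034 [445. 419.]
1 0.0315 0.0095 0.0154 [389. 463.]
1 0.0315 0.0095 0.034 [397. 431.]
```

View pics/pre_top.png

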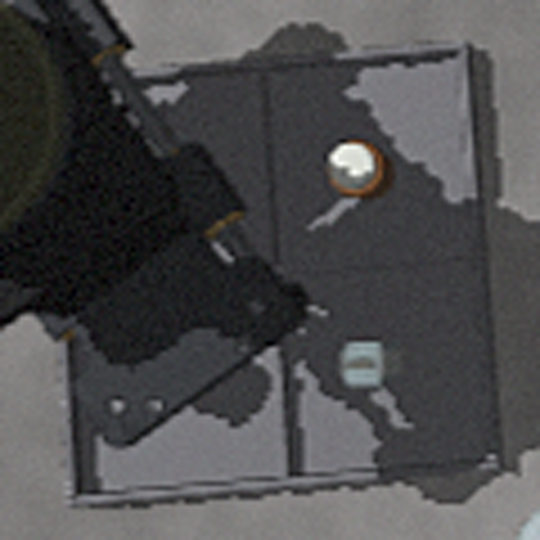

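```bash
python3 - <<'E'
from h import *
p=ctrl.camera_params('scene'); im=np.ascontiguousarray(ctrl.get_image('scene')[:,:,::-1]); S=7
x,y,a,h=400,200,110,84
cv2.imwrite("pics/sc2raw.png",im)
c=cv2.resize(im[y:y+h,x:x+a],None,fx=S,fy=S,interpolation=cv2.INTER_CUBIC)
c=cv2.convertScaleAbs(c,alpha=1.6,beta=10)
s=ctrl.get_state();T=s['position'];R=Ro.from_rotvec(s['tool_rot']).as_matrix()
for sg in(-1,1):
    for d in (.0165,.0315):
        L=np.array([T+sg*d*R[:,1]+e*R[:,2]-k*R[:,0] for e,k in((-.0095,.06),(-.0095,0),(.0095,0),(.0095,.06))])
        uv=((proj(p,L)+.5-[x,y])*S-.5).round().astype(np.int32)
        cv2.polylines(c,[uv],False,(0,0,255) if sg>0 else (0,255,0),1)
cv2.imwrite("pics/sc2.png",c)
cv2.imwrite("pics/w3.png",ctrl.get_image('wrist')[:,:,::-1])
print(s['time'],s['grip_width'],s['ft_force'])
E
```

```text
6.1 0.3776264201992132 [ 0.13105281 -0.53726728 -0.03686007]
```

View pics/sc2.png

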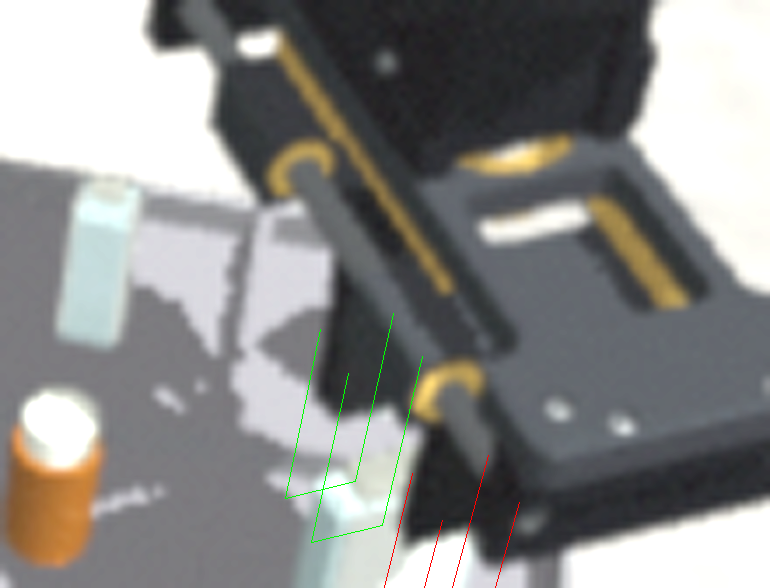

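View pics/w3.png

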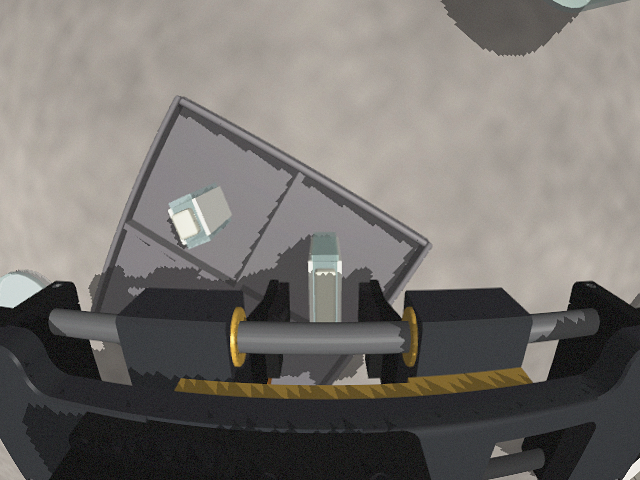

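```bash
python3 - <<'E'
from h import *
p=ctrl.camera_params('wrist'); q=ctrl.camera_params('scene'); t=ctrl.camera_params('top')
s=ctrl.get_state();T=s['position'];R=Ro.from_rotvec(s['tool_rot']).as_matrix()
print("cam in tool",R.T@(-p['R'].T@p['t']-T), "axes",(p['R']@R).round(3))
for sg in(-1,1):
  for k in(0,.019,.04,.07):
    for e in (-.0095,.0095):
      X=T+sg*.0165*R[:,1]+e*R[:,2]-k*R[:,0]; print(sg,k,e,'wrist',proj(p,X,True).round(),'scene',proj(q,X).round(1))
E
python3 - <<'E'
import cv2
im=cv2.imread('pics/sc2raw.png')
cv2.imwrite('pics/sc2b.png',cv2.resize(im[140:320,380:620],None,fx=3.2,fy=3.2,interpolation=cv2.INTER_CUBIC))
E
```

```text
cam in tool [-0.20140457 -0.00034189 -0.07549208] axes [[-0.     1.     0.   ]
 [-0.276 -0.     0.961]
 [ 0.961  0.     0.276]]
-1 0 -0.0095 wrist [295. 256.] scene [454.1 274.5]
-1 0 0.0095 wrist [296. 287.] scene [444.1 276.9]
-1 0.019 -0.0095 wrist [293. 267.] scene [455.9 267.1]
-1 0.019 0.0095 wrist [294. 300.] scene [445.7 269.6]
-1 0.04 -0.0095 wrist [289. 283.] scene [457.9 258.7]
-1 0.04 0.0095 wrist [291. 318.] scene [447.5 261.1]
-1 0.07 -0.0095 wrist [283. 311.] scene [460.9 246.1]
-1 0.07 0.0095 wrist [285. 351.] scene [450.2 248.6]
1 0 -0.0095 wrist [353. 256.] scene [462.9 288.6]
1 0 0.0095 wrist [352. 287.] scene [452.6 291.2]
1 0.019 -0.0095 wrist [356. 267.] scene [464.8 281.3]
1 0.019 0.0095 wrist [355. 300.] scene [454.4 283.8]
1 0.04 -0.0095 wrist [359. 283.] scene [467.1 272.9]
1 0.04 0.0095 wrist [358. 318.] scene [456.4 275.4]
1 0.07 -0.0095 wrist [366. 311.] scene [470.4 260.3]
1 0.07 0.0095 wrist [364. 351.] scene [459.5 262.9]
```

View pics/sc2b.png

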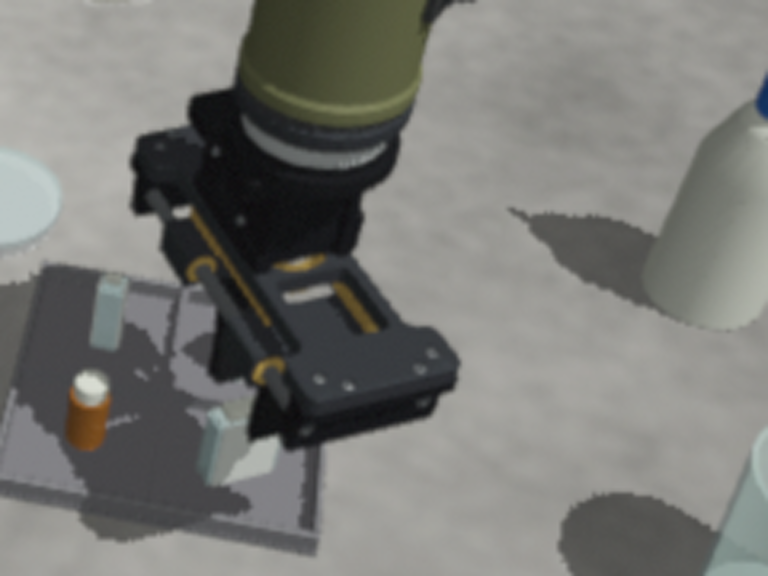

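The wrist and scene views both suggest that the visible fingertips end well above the reported TCP. I'll check this carefully before closing.

```bash
python3 - <<'E'
from h import *
p=ctrl.camera_params('wrist')
s=ctrl.get_state();T=s['position'];R=Ro.from_rotvec(s['tool_rot']).as_matrix()
im=cv2.imread('pics/w3.png'); x,y,a,h=220,220,210,170; S=3.7
c=cv2.resize(im[y:y+h,x:x+a],None,fx=S,fy=S,interpolation=cv2.INTER_CUBIC)
c=cv2.convertScaleAbs(c,alpha=2.2,beta=25)
for k,col in((0,(0,0,255)),(.019,(0,255,0)),(.04,(255,0,0))):
  for sg in(-1,1):
    L=np.array([T+sg*d*R[:,1]+e*R[:,2]-k*R[:,0] for d,e in((.0165,-.0095),(.0165,.0095),(.0315,.0095),(.0315,-.0095),(.0165,-.0095))])
    uv=((proj(p,L,True)+.5-[x,y])*S-.5).round().astype(np.int32)
    cv2.polylines(c,[uv],False,col,1)
cv2.imwrite("pics/w3z.png",c)
E
```

View pics/w3z.png

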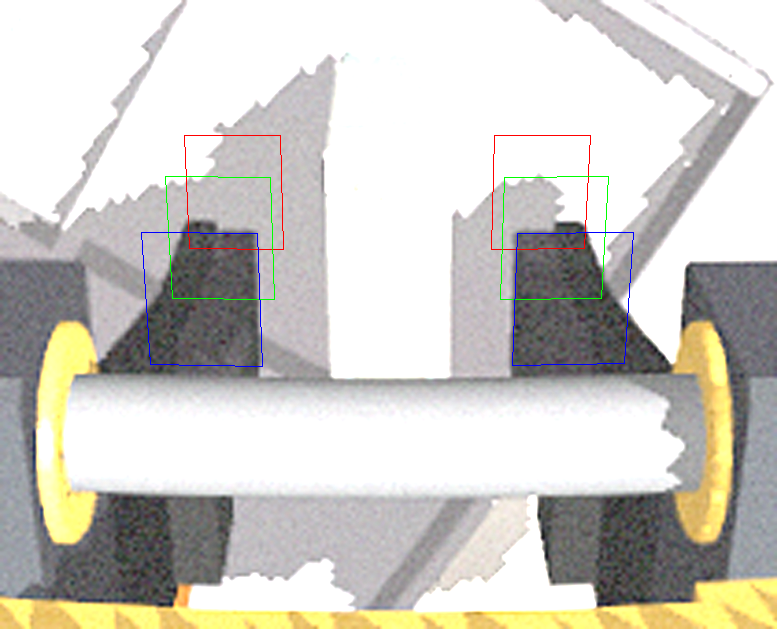

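The scene and wrist cameras agree that the visible tips end about 37 mm above the reported TCP, near the cell's top at z ≈ 0.05. Closing here could catch the stopper. I'll descend in small steps and watch the force: if the reported TCP is right, the fingers should touch the tray floor at z = 0.004.

Emit:
step_arm(
  increments=[0.45, 0.08, -0.08, 0, 0, 0, 0.45, 0, 0, 0, 0, 0, 0, 0, 0, 0, 0, 0, 0, 0, 0, 0, 0, 0],
)

```text
time: 6.65
position: [0.519, 0.2073, 0.0062]
tool_rot: [0.723, 1.447, -0.723]
ft_force: [0.7, 0.9, 0.2]
grip_width: 0.375
```

Emit:
step_arm(
  increments=[0.1, 0, 0, 0, 0, 0, 0.1, 0, 0, 0, 0, 0],
)

```text
time: 6.9
position: [0.5191, 0.2073, 0.0043]
tool_rot: [0.724, 1.447, -0.723]
ft_force: [0.2, -0.3, -1.0]
grip_width: 0.381
```

Emit:
step_arm(
  increments=[0.1, 0, 0, 0, 0, 0, 0, 0, 0, 0, 0, 0],
)

```text
time: 7.15
position: [0.519, 0.2073, 0.0032]
tool_rot: [0.723, 1.447, -0.723]
ft_force: [0.1, 0.2, 0.0]
grip_width: 0.386
```

Emit:
step_arm(
  increments=[0.1, 0, 0, 0, 0, 0, 0.1, 0, 0, 0, 0, 0],
)

```text
time: 7.4
position: [0.5191, 0.2073, 0.0012]
tool_rot: [0.723, 1.447, -0.723]
ft_force: [0.1, 0.0, 0.7]
grip_width: 0.382
```

Emit:
step_arm(
  increments=[0.1, 0, 0, 0, 0, 0, 0.1, 0, 0, 0, 0, 0],
)

```text
time: 7.65
position: [0.519, 0.2073, -0.0008]
tool_rot: [0.723, 1.447, -0.723]
ft_force: [1.2, -0.3, 0.4]
grip_width: 0.379
```

```bash
python3 plan.py .5194 .2074 -.02 36.9; python3 - <<'E'
from h import *
p=ctrl.camera_params('scene'); im=np.ascontiguousarray(ctrl.get_image('scene')[:,:,::-1]); S=7
x,y,a,h=400,220,110,84
c=cv2.resize(im[y:y+h,x:x+a],None,fx=S,fy=S,interpolation=cv2.INTER_CUBIC)
c=cv2.convertScaleAbs(c,alpha=1.6,beta=10)
cv2.imwrite("pics/sc3.png",c)
c=ctrl.get_image('wrist')[:,:,::-1][200:370,220:430]
cv2.imwrite("pics/w4z.png",cv2.convertScaleAbs(cv2.resize(c,None,fx=3.5,fy=3.5,interpolation=cv2.INTER_CUBIC),alpha=1.5,beta=20))
E
```

```text
t 7.65 pos [ 0.519   0.2073 -0.0008] tool y az 36.87 tool x [-0.  0. -1.] q [-0.73  0.3   0.35  1.89 -0.12  0.97  0.32]
shift tool cm [1.92 0.04 0.02] | in target axes [1.92 0.04 0.02] turn rv [-0.0005 -0.     -0.    ] deg 0.0
```

View pics/sc3.png

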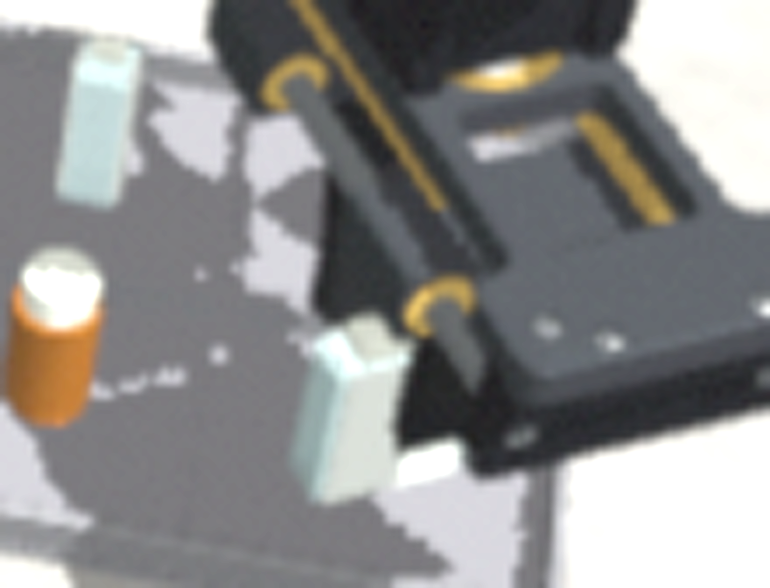

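View pics/w4z.png

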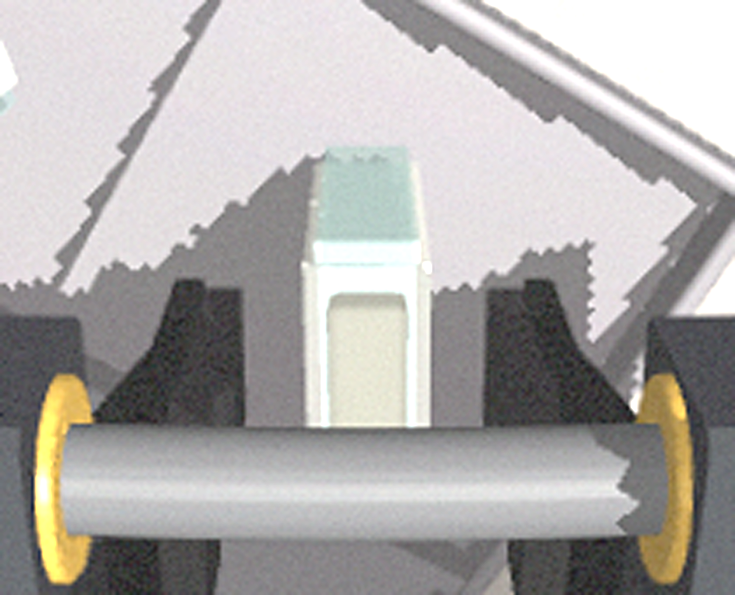

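Contact with the floor never came at a reported z of −0.001, so the true fingertips are higher than the reported TCP, as the pictures show. Before going lower I'll triangulate the tips and the body/rod heights from both cameras.

```bash
python3 - <<'E'
from h import *
pw=ctrl.camera_params('wrist'); ps=ctrl.camera_params('scene')
s=ctrl.get_state();T=s['position'];R=Ro.from_rotvec(s['tool_rot']).as_matrix()
def tri(uw,us):
    o1,d1=ray(pw,uw,True);o2,d2=ray(ps,us); d1=d1[0]/np.linalg.norm(d1);d2=d2[0]/np.linalg.norm(d2)
    A=np.c_[d1,-d2]; k=np.linalg.lstsq(A,o2-o1,rcond=None)[0]
    a=o1+k[0]*d1;b=o2+k[1]*d2; X=(a+b)/2
    print(X.round(4),"gap mm",(np.linalg.norm(a-b)*1000).round(1),"tool cm",(R.T@(X-T)*100).round(2))
W=lambda x,y:[x/3.5+220,y/3.5+200]; Sx=lambda x,y:[x/7+400,y/7+220]
tri(W(665,477),Sx(440,305))   # front ring
tri(W(65,477),Sx(295,82))     # back ring
tri(W(240,290),Sx(365,300))
tri(W(485,290),Sx(460,437))
tri(W(170,285),Sx(318,300))
# wrist-only: known half opening -> depth of inner tip edges
f=K(pw); 
for u in ((243,290),(485,290)):
    o,d=ray(pw,[W(*u)],True); dt=R.T@d[0]; ot=R.T@(o-T)
    k=(np.sign(dt[1])*.0165-ot[1])/dt[1]; print("inner tip tool cm",((ot+k*dt)*100).round(2))
im=cv2.imread('pics/sc3.png'); cv2.imwrite('pics/sc3z.png',cv2.convertScaleAbs(cv2.resize(im[240:520,280:560],None,fx=2.1,fy=2.1,interpolation=cv2.INTER_CUBIC),alpha=1.7,beta=20))
E
```

```text
[0.5395 0.2223 0.0843] gap mm 17.3 tool cm [-8.52  2.55  0.03]
[0.4861 0.1791 0.0839] gap mm 25.6 tool cm [-8.48 -4.31  0.28]
[0.499  0.2002 0.0387] gap mm 8.4 tool cm [-3.96 -2.02 -0.64]
[0.5279 0.2245 0.0344] gap mm 2.6 tool cm [-3.53  1.75 -0.84]
[0.492  0.1894 0.0268] gap mm 9.6 tool cm [-2.77 -3.22 -0.19]
inner tip tool cm [-3.86 -1.65 -0.88]
inner tip tool cm [-3.63  1.65 -0.78]
```

View pics/sc3z.png

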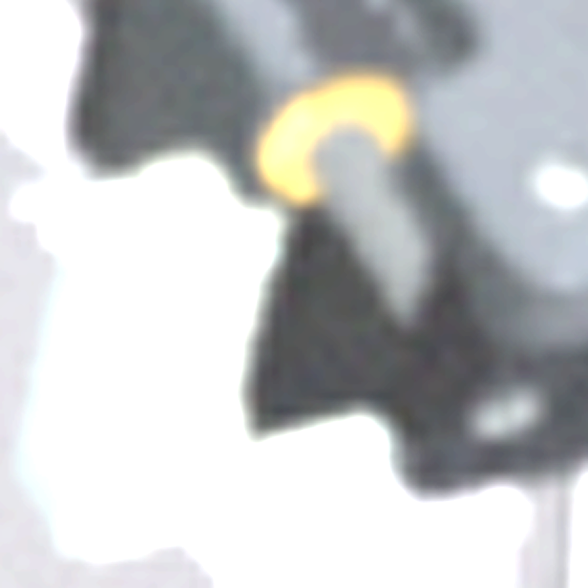

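```bash
python3 - <<'E'
from h import *
from scipy.optimize import least_squares
pw=ctrl.camera_params('wrist'); ps=ctrl.camera_params('scene')
s=ctrl.get_state();T=s['position'];R=Ro.from_rotvec(s['tool_rot']).as_matrix()
W=lambda x,y:[x/3.5+220,y/3.5+200]; Sx=lambda x,y:[x/7+400,y/7+220]
obs=[(pw,True,W(665,477),1,-1),(pw,True,W(65,477),-1,-1),(ps,False,Sx(440,305),1,1),(ps,False,Sx(295,82),-1,1)]
def res(v):
    h,a,y=v; o=[]
    for p,fi,u,sy,sz in obs:
        X=T+R@np.array([-h,sy*y,sz*a]); o+=list(proj(p,X,fi)-u)
    return np.array(o)
r=least_squares(res,[.08,.015,.03]); print(r.x.round(4),r.fun.round(1))
for x in (-.037,-.0):
  for e in(.0095,-.0095):
    for d in(.0165,.0265,.0315): print(x,e,d,((proj(ps,T+R@np.array([x,d,e]))-[400,220])*7).round(0))
E
```

```text
[0.1039 0.0174 0.0266] [ 1.2  0.1 -0.5  0.2 -2.7 -2.5  3.   6.2]
-0.037 0.0095 0.0165 [385. 443.]
-0.037 0.0095 0.0265 [404. 474.]
-0.037 0.0095 0.0315 [414. 490.]
-0.037 -0.0095 0.0165 [459. 425.]
-0.037 -0.0095 0.0265 [478. 456.]
-0.037 -0.0095 0.0315 [488. 472.]
-0.0 0.0095 0.0165 [361. 542.]
-0.0 0.0095 0.0265 [379. 573.]
-0.0 0.0095 0.0315 [389. 589.]
-0.0 -0.0095 0.0165 [432. 524.]
-0.0 -0.0095 0.0265 [451. 555.]
-0.0 -0.0095 0.0315 [461. 571.]
```

The rods triangulate to about 67 mm above the visible tips, which matches the stated body distance of 70 mm. So the reported TCP lies a constant ~37 mm beyond the real fingertips, with lateral offset near zero. I want the real tips at z ≈ 0.016, so I'll descend 20 mm more while watching the force.

Emit:
step_arm(
  increments=[0.5, 0.04, 0, 0, 0, 0, 0.5, 0, 0, 0, 0, 0, 0.0, 0, 0, 0, 0, 0],
)

```text
time: 8.12
position: [0.5188, 0.2073, -0.0114]
tool_rot: [0.723, 1.448, -0.724]
ft_force: [-0.7, 0.0, 0.9]
grip_width: 0.38
```

Emit:
step_arm(
  increments=[0.5, 0, 0, 0, 0, 0, 0.5, 0, 0, 0, 0, 0, 0.0, 0, 0, 0, 0, 0],
)

```text
time: 8.5
position: [0.5189, 0.2074, -0.0213]
tool_rot: [0.723, 1.448, -0.724]
ft_force: [-0.0, -1.2, 0.6]
grip_width: 0.38
```

```bash
python3 plan.py .5194 .2074 -.021 36.9; python3 - <<'E'
from h import *
im=np.ascontiguousarray(ctrl.get_image('scene')[:,:,::-1]); S=7
x,y,a,h=400,230,110,84
c=cv2.resize(im[y:y+h,x:x+a],None,fx=S,fy=S,interpolation=cv2.INTER_CUBIC)
cv2.imwrite("pics/sc4.png",cv2.convertScaleAbs(c,alpha=1.6,beta=10))
c=ctrl.get_image('wrist')[:,:,::-1][200:370,220:430]
cv2.imwrite("pics/w5z.png",cv2.convertScaleAbs(cv2.resize(c,None,fx=3.5,fy=3.5,interpolation=cv2.INTER_CUBIC),alpha=1.5,beta=20))
E
```

```text
t 8.5 pos [ 0.5189  0.2074 -0.0213] tool y az 36.88 tool x [-9.e-04 -5.e-04 -1.e+00] q [-0.73  0.33  0.34  1.9  -0.14  0.93  0.33]
shift tool cm [-0.03  0.04  0.03] | in target axes [-0.03  0.04  0.03] turn rv [-0.0004 -0.0001  0.001 ] deg 0.1
```

View pics/sc4.png

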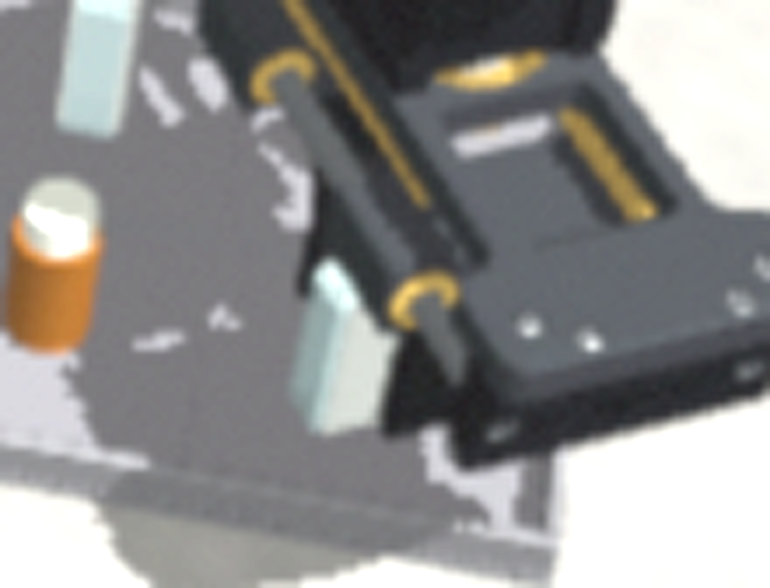

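View pics/w5z.png

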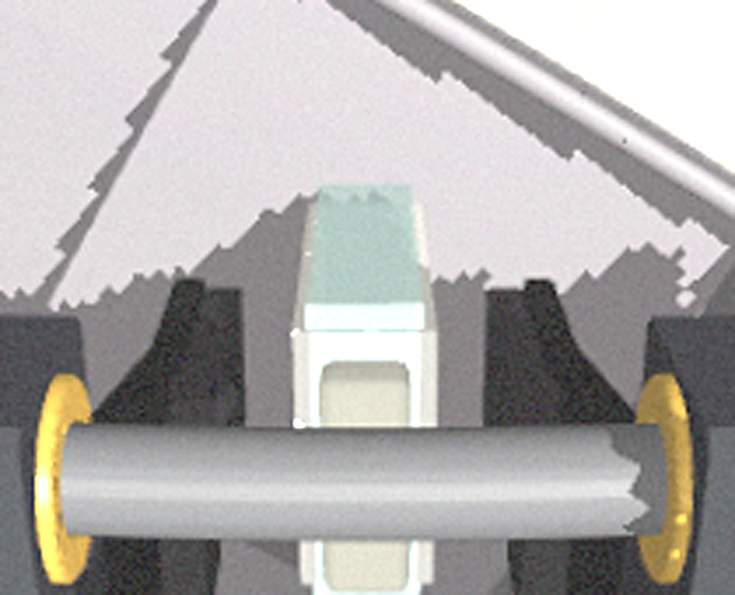

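The cell stands centred between the fingers, at wrist crop (365,380), and the tips are now at the lower part of the frosted faces. Next I'll close the grip.

Emit:
step_arm(
  increments=[0, 0, 0, 0, 0, 0, 0, 0, 0, 0, 0, 0, 0, 0, 0, 0, 0, 0, 0, 0, 0, 0, 0, 0, 0, 0, 0, 0, 0, 0, 0, 0, 0, 0, 0, 0],
  fingers=0,
  force=20,
)

```text
time: 9.35
position: [0.5195, 0.2076, -0.0206]
tool_rot: [0.724, 1.447, -0.723]
ft_force: [-0.3, 0.6, 0.9]
grip_width: 0.184
```

```bash
python3 plan.py .5194 .2074 .1 36.9;python3 - <<'E'
from h import *
c=ctrl.get_image('wrist')[:,:,::-1][200:370,220:430]
cv2.imwrite("pics/w6z.png",cv2.convertScaleAbs(cv2.resize(c,None,fx=3.5,fy=3.5,interpolation=cv2.INTER_CUBIC),alpha=1.5,beta=20))
E
```

```text
t 9.35 pos [ 0.5195  0.2076 -0.0206] tool y az 36.88 tool x [ 3.e-04  2.e-04 -1.e+00] q [-0.73  0.33  0.34  1.9  -0.14  0.93  0.33]
shift tool cm [-1.206e+01 -1.000e-02  1.000e-02] | in target axes [-1.206e+01 -2.000e-02  1.000e-02] turn rv [-0.0004  0.     -0.0003] deg 0.0
```

View pics/w6z.png

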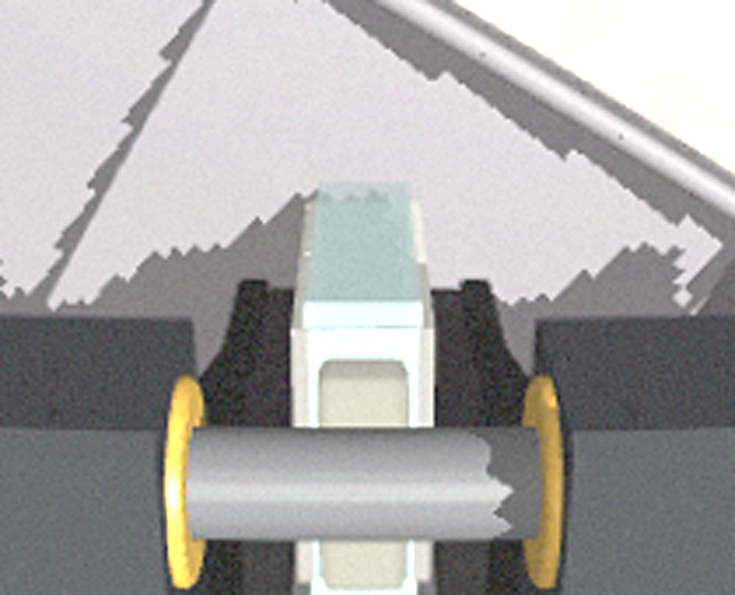

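The grip reads 16.0 mm, with the pads on the frosted sides only. Next I'll lift.

Emit:
step_arm(
  increments=[-0.5, 0, 0, 0, 0, 0, -1.0, 0, 0, 0, 0, 0, -1.5, 0, 0, 0, 0, 0, -2.5, 0, 0, 0, 0, 0, -3.5, 0, 0, 0, 0, 0, -3.5, 0, 0, 0, 0, 0, -3.5, 0, 0, 0, 0, 0, -3.5, 0, 0, 0, 0, 0, -3.5, 0, 0, 0, 0, 0, -2, 0, 0, 0, 0, 0],
)

```text
time: 10.65
position: [0.5201, 0.2076, 0.2327]
tool_rot: [0.726, 1.445, -0.721]
ft_force: [0.7, 0.2, -1.0]
grip_width: 0.18
```

```bash
python3 plan.py .581 -.241 .23 7.6;python3 - <<'E'
from h import *
im=np.ascontiguousarray(ctrl.get_image('scene')[:,:,::-1])
cv2.imwrite("pics/sc5.png",im)
E
```

```text
t 10.65 pos [0.5201 0.2076 0.2327] tool y az 36.86 tool x [ 0.0035  0.0021 -1.    ] q [-0.77  0.1   0.37  1.62 -0.04  1.42  0.25]
shift tool cm [  0.2  -22.04  39.55] | in target axes [ 0.27  0.1  45.27] turn rv [ 0.5106 -0.0006 -0.0041] deg 29.3
```

View pics/sc5.png

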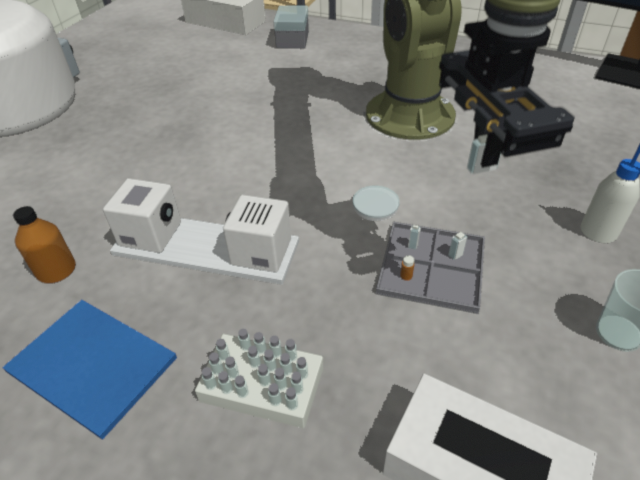

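The cell is held at about (478,153) and the other three things are still standing. Next I'll turn and carry it high toward the photometer.

Emit:
step_arm(
  increments=[0, 0, 0, 0.17, 0, 0, 0, 0, 0, 0.17, 0, 0, 0, 0, 0, 0.17, 0, 0, 0, 0, 3, 0, 0, 0, 0, 0, 5, 0, 0, 0, 0, 0, 5.5, 0, 0, 0, 0, 0, 5.5, 0, 0, 0, 0, 0, 5.5, 0, 0, 0, 0, 0, 5.5, 0, 0, 0, 0, 0, 5.5, 0, 0, 0, 0, 0, 5.5, 0, 0, 0, 0, 0, 4, 0, 0, 0],
)

```text
time: 12.2
position: [0.5786, -0.2414, 0.2296]
tool_rot: [1.112, 1.268, -1.112]
ft_force: [0.8, 0.7, -0.5]
grip_width: 0.184
```

Emit:
step_arm(
  increments=[-1, 0, 4, 0, 0, 0, -2, 0, 4, 0, 0, 0, -2, 0, 3, 0, 0, 0, 0, 0, 0, 0, 0, 0, 0, 0, 0, 0, 0, 0],
)

```text
time: 12.82
position: [0.5939, -0.3463, 0.2786]
tool_rot: [1.111, 1.271, -1.109]
ft_force: [-0.4, 0.7, -0.8]
grip_width: 0.186
```

```bash
python3 plan.py .581 -.241 .23 7.6;python3 - <<'E'
from h import *
import pickle
p=ctrl.camera_params('wrist'); im=np.ascontiguousarray(ctrl.get_image('wrist')[:,:,::-1])
cv2.imwrite("pics/w7.png",im); pickle.dump(p,open('w7p.pkl','wb'))
for n in ("beam_mid","photometer"):
    for r in ctrl.spot_point('wrist',n)[:2]: print(n,r['score'],w(p,r['xyz']).round(4))
E
```

```text
t 12.825 pos [ 0.5939 -0.3463  0.2786] tool y az 7.69 tool x [-5.0e-04  1.6e-03 -1.0e+00] q [-0.01  0.45  0.76  1.21 -0.31  1.6   0.82]
shift tool cm [  4.88   0.13 -10.6 ] | in target axes [  4.86   0.11 -10.61] turn rv [ 0.0015 -0.0016  0.0003] deg 0.1
beam_mid 0.6 [ 0.5811 -0.241   0.084 ]
photometer 0.88 [ 0.583  -0.243   0.0016]
```

View pics/w7.png

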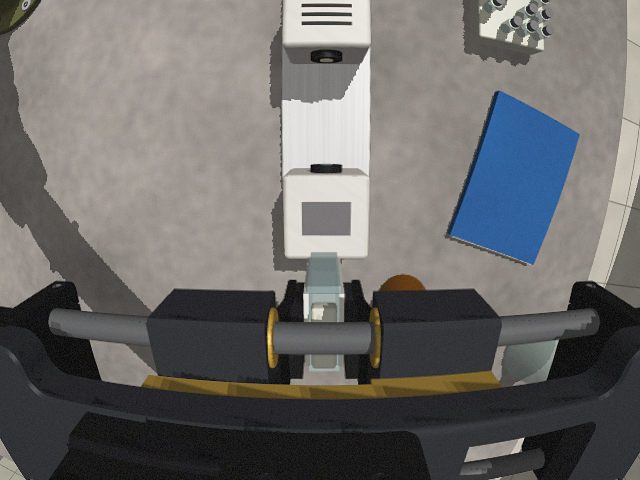

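The wrist view shows the light path from the lamp snout at (326,57) to the detector snout at (326,169), both in line with the held cell. I'll overlay the model to refine the pose.

```bash
python3 - <<'E'
from h import *
import pickle
from ov import draw
from scipy.optimize import least_squares
p=pickle.load(open('w7p.pkl','rb'))
draw("pics/ovw.png","pics/w7.png",[.581,-.2415,.1331],"wrist",p,(250,0,160,280),True)
draw("pics/ovw2.png","pics/w7.png",[.581,-.2415,.1331],"wrist",p,(270,20,120,90),True)
draw("pics/ovw3.png","pics/w7.png",[.581,-.2415,.1331],"wrist",p,(270,140,120,90),True)
E
```

```text
(no output)
```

View pics/ovw2.png

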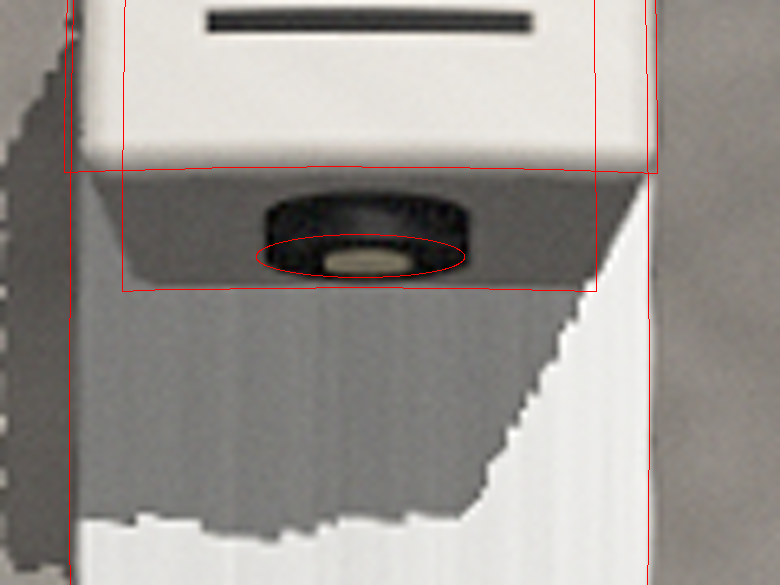

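View pics/ovw3.png

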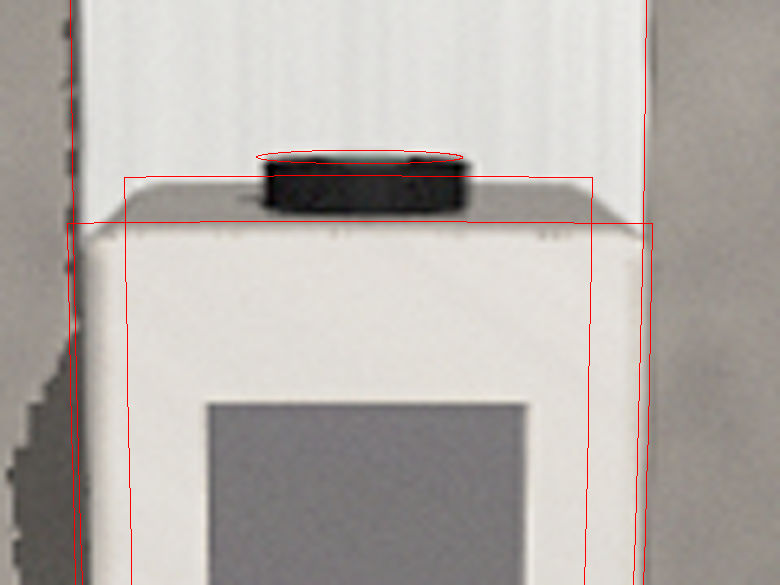

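The model overlay needs only about +1 mm across the beam and −1 mm along it. Combining the cameras, beam_mid is about (0.5815, −0.2422) and the yaw is 7.6°. The cell centre sits 47.1 mm above the reported TCP, so the target TCP height is 0.033.

```bash
python3 plan.py .5815 -.2422 .17 7.6
```

```text
t 12.975 pos [ 0.5943 -0.3454  0.2785] tool y az 7.79 tool x [-5.0e-04  1.8e-03 -1.0e+00] q [-0.01  0.45  0.76  1.21 -0.31  1.6   0.82]
shift tool cm [ 10.87   0.13 -10.38] | in target axes [ 10.85   0.09 -10.4 ] turn rv [ 0.0033 -0.0019  0.0003] deg 0.2
```

Emit:
step_arm(
  increments=[0, 0.1, -3, 0, 0, 0, 0, 0, -4, 0, 0, 0, 0, 0, -3.5, 0, 0, 0, 3.5, 0, 0, 0, 0, 0, 4.0, 0, 0, 0, 0, 0, 3.0, 0, 0, 0, 0, 0, 0, 0, 0, 0, 0, 0, 0, 0, 0, 0, 0, 0],
)

```text
time: 13.98
position: [0.5816, -0.243, 0.1756]
tool_rot: [1.11, 1.268, -1.109]
ft_force: [-0.0, -0.6, -0.3]
grip_width: 0.187
```

```bash
python3 plan.py .5815 -.2422 .033 7.6; python3 - <<'E'
from h import *
for c,b in (("top",(370,135,220,135)),("scene",(100,110,210,175))):
    im=ctrl.get_image(c)[:,:,::-1]; x,y,a,h=b
    cv2.imwrite(f"pics/ab_{c}.png",cv2.resize(im[y:y+h,x:x+a],None,fx=3,fy=3,interpolation=cv2.INTER_CUBIC))
E
```

```text
t 13.975 pos [ 0.5816 -0.243   0.1756] tool y az 7.7 tool x [ 1.6e-03 -2.0e-04 -1.0e+00] q [-0.23  0.34  0.74  1.54 -0.23  1.35  0.66]
shift tool cm [14.26 -0.03 -0.09] | in target axes [14.26 -0.   -0.08] turn rv [ 0.0018  0.0004 -0.0016] deg 0.1
```

View pics/ab_scene.png

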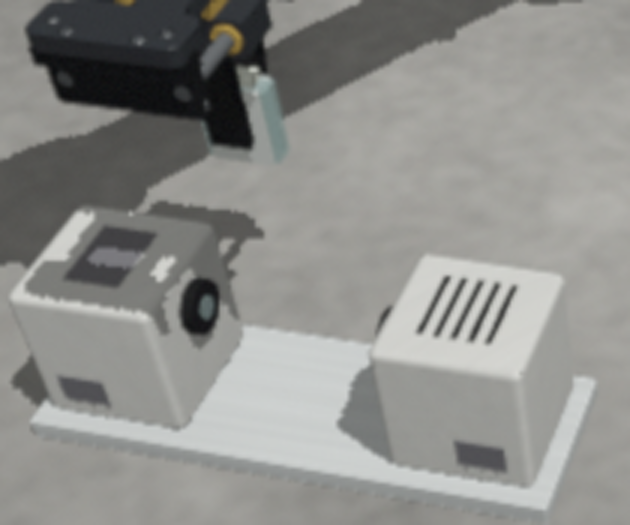

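Emit:
step_arm(
  increments=[2.5, 0, -0.08, 0, 0, 0, 3.0, 0, 0, 0, 0, 0, 2.5, 0, 0, 0, 0, 0, 1.0, 0, 0, 0, 0, 0, 0, 0, 0, 0, 0, 0],
)

```text
time: 14.7
position: [0.5811, -0.2426, 0.0847]
tool_rot: [1.11, 1.269, -1.11]
ft_force: [-1.0, 1.1, -1.2]
grip_width: 0.18
```

```bash
python3 plan.py .5815 -.2422 .033 7.6; python3 - <<'E'
from h import *
for c,b in (("scene",(100,110,210,175)),):
    im=ctrl.get_image(c)[:,:,::-1]; x,y,a,h=b
    cv2.imwrite(f"pics/ac_{c}.png",cv2.resize(im[y:y+h,x:x+a],None,fx=3,fy=3,interpolation=cv2.INTER_CUBIC))
cv2.imwrite("pics/w8.png",ctrl.get_image('wrist')[:,:,::-1])
E
```

```text
t 14.7 pos [ 0.5811 -0.2426  0.0847] tool y az 7.66 tool x [ 4.e-04 -1.e-04 -1.e+00] q [-0.21  0.41  0.71  1.65 -0.28  1.19  0.7 ]
shift tool cm [ 5.17  0.04 -0.03] | in target axes [ 5.17  0.04 -0.03] turn rv [ 0.001   0.0001 -0.0004] deg 0.1
```

View pics/ac_scene.png

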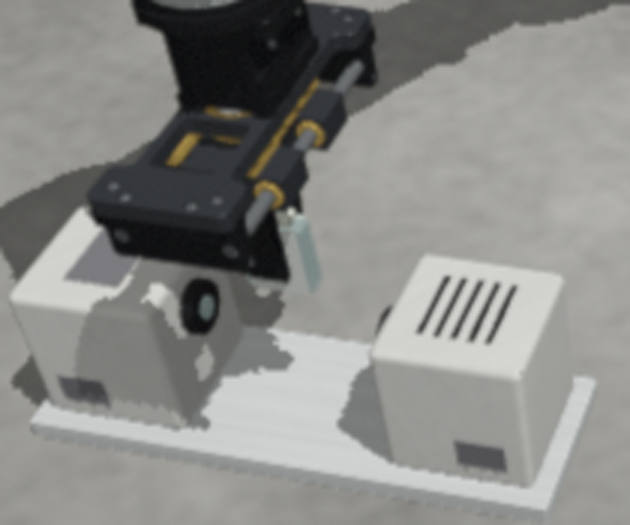

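View pics/w8.png

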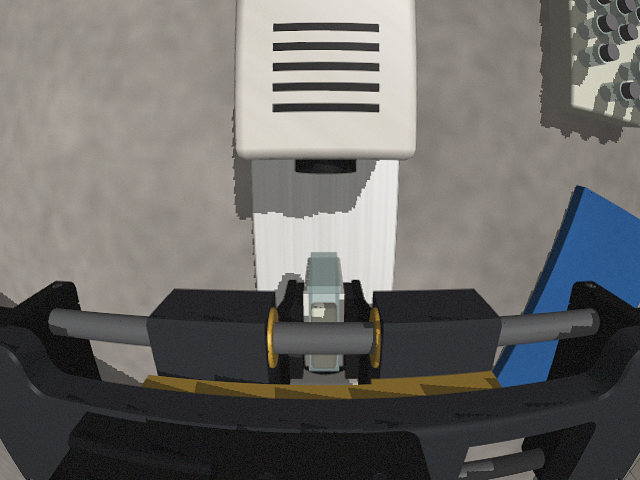

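```bash
python3 - <<'E'
from h import *
ps=ctrl.camera_params('scene')
s=ctrl.get_state();T=s['position'];R=Ro.from_rotvec(s['tool_rot']).as_matrix()
for x in(-.095,-.107,-.12,-.135):
  for e in(-.0375,.0375): print(x,e,((proj(ps,T+R@np.array([x,.095,e]))-[100,110])*3).round())
E
```

```text
-0.095 -0.0375 [248. 310.]
-0.095 0.0375 [109. 289.]
-0.107 -0.0375 [242. 292.]
-0.107 0.0375 [103. 271.]
-0.12 -0.0375 [237. 272.]
-0.12 0.0375 [ 96. 251.]
-0.135 -0.0375 [230. 248.]
-0.135 0.0375 [ 87. 227.]
```

The body corners project where expected: the underside will end at about z = 0.14, clear of the 0.11 housings, and the body stays within the gap. I'll finish the descent now.

Emit:
step_arm(
  increments=[1.5, 0.04, 0, 0, 0, 0, 1.5, 0, 0, 0, 0, 0, 1.3, 0, 0, 0, 0, 0, 0.85, 0, 0, 0, 0, 0, 0, 0, 0, 0, 0, 0, 0, 0, 0, 0, 0, 0],
)

```text
time: 15.55
position: [0.5815, -0.2427, 0.0331]
tool_rot: [1.11, 1.269, -1.11]
ft_force: [0.5, -0.8, 0.0]
grip_width: 0.188
```

```bash
python3 plan.py .5815 -.2422 .033 7.6; python3 - <<'E'
from h import *
from scipy.optimize import minimize
S={}
for c in("scene","top","wrist"):
    im=ctrl.get_image(c); p=ctrl.camera_params(c); S[c]=im
    cv2.imwrite(f"pics/fin_{c}.png",im[:,:,::-1])
    for n in("long_cell_center","beam_mid"):
        for r in ctrl.spot_point(c,n)[:1]: print(c,n,round(r['score'],2),w(p,r['xyz']).round(4))
im=cv2.imread("pics/fin_scene.png")[150:290,100:310]
cv2.imwrite("pics/fin_scene_z.png",cv2.resize(im,None,fx=3.7,fy=3.7,interpolation=cv2.INTER_CUBIC))
im=cv2.imread("pics/fin_top.png")[150:280,370:600]
cv2.imwrite("pics/fin_top_z.png",cv2.resize(im,None,fx=3.4,fy=3.4,interpolation=cv2.INTER_CUBIC))
E
```

```text
t 15.55 pos [ 0.5815 -0.2427  0.0331] tool y az 7.65 tool x [ 7.e-04 -3.e-04 -1.e+00] q [-0.19  0.46  0.69  1.69 -0.32  1.1   0.73]
shift tool cm [ 0.01  0.   -0.05] | in target axes [ 0.01  0.   -0.05] turn rv [ 0.0009  0.0003 -0.0006] deg 0.1
scene long_cell_center 0.53 [ 0.5828 -0.2403  0.0834]
scene beam_mid 0.64 [ 0.5772 -0.2441  0.0813]
top long_cell_center 0.51 [ 0.5825 -0.2424  0.0573]
top beam_mid 0.8 [ 0.5846 -0.2436  0.0824]
wrist long_cell_center 0.83 [ 0.58   -0.2403  0.0768]
```

View pics/fin_scene_z.png

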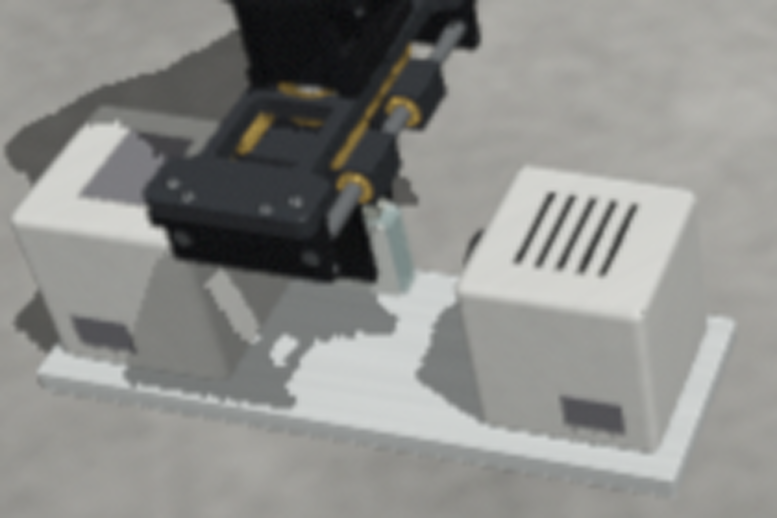

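View pics/fin_wrist.png

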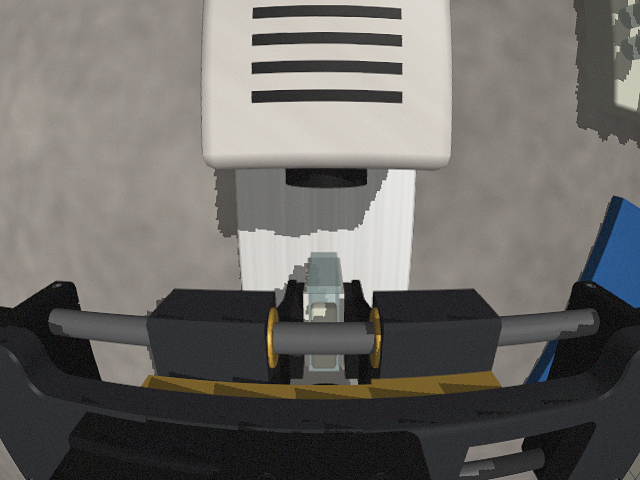

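View pics/fin_top_z.png

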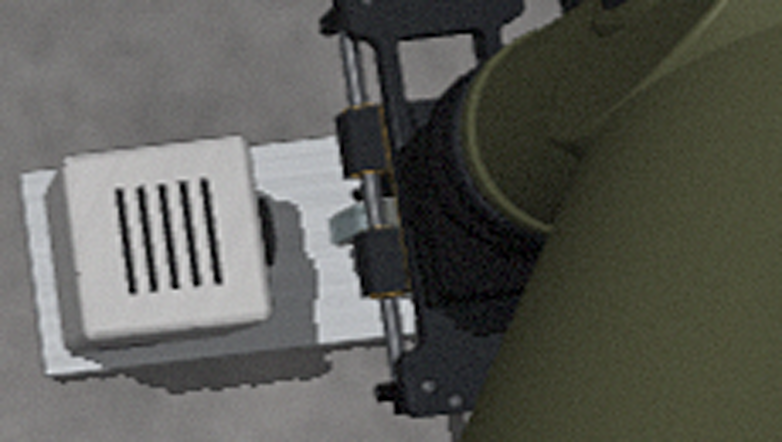

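Final check: how do the snout and base edges compare with the cell in the same wrist picture?

```bash
python3 - <<'E'
from h import *
from ov import draw
p=ctrl.camera_params('wrist')
s=ctrl.get_state();T=s['position'];R=Ro.from_rotvec(s['tool_rot']).as_matrix(); print(s['time'],T.round(4),s['grip_width'],np.abs(s['qd']).max())
draw("pics/finov.png","pics/fin_wrist.png",[.5815,-.2422,.133],"wrist",p,(190,140,270,160),True)
im=cv2.imread("pics/finov.png"); x,y,a,h=190,140,270,160; sc=min(780/a,590/h)
# predicted cell outline: centre 47.1mm above TCP
for c in CELL:
    X=c.copy(); L=np.array([T+R@np.array([-(.0246+q[2]),q[1],q[0]]) for q in X])
    uv=((proj(p,L,True)+.5-[x,y])*sc-.5).astype(np.float32)
    cv2.polylines(im,[cv2.convexHull(uv).round().astype(np.int32)],True,(0,200,0),1)
cv2.imwrite("pics/finov.png",im)
E
```

```text
16.0 [ 0.5813 -0.2424  0.0329] 0.18304156207803893 0.0018366579598063423
```

View pics/finov.png

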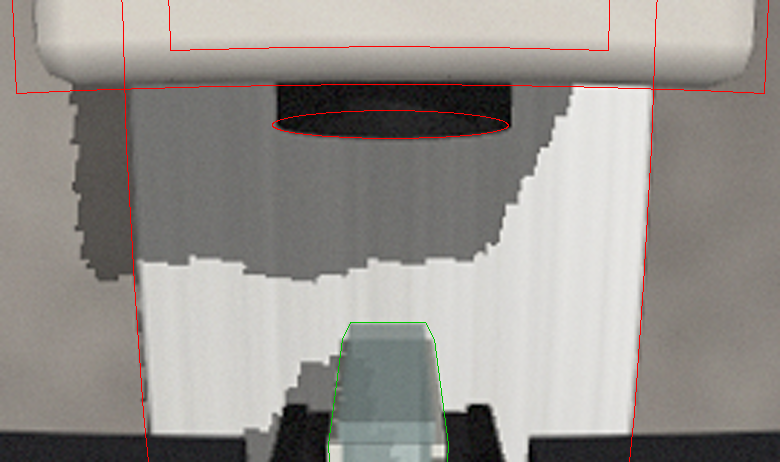

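The overlay fits: the snout model lands on the lamp snout within about 0.5 mm, and the predicted cell outline matches the picture in position, height and angle. The arm is still and the grip reads 16 mm, so I'll hand in.

```bash
python3 - <<'E'
from bench import ctrl
s=ctrl.get_state(); print(s['time'],s['position'],s['grip_width'],s['ft_force'])
print(ctrl.close_job())
E
```

```text
16.0 [ 0.58130543 -0.24240038  0.0328559 ] 0.18304156207803893 [-1.24129137  0.41633984 -0.67534986]
the job is handed in; nothing more can be done
None
```

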